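# Find the hand socket that fits the vessel nut

## Task

The sample vessel standing in the yellow ring of the dark plate is to be opened: find out which of the two orange-handled hand sockets fits the brass hex nut on its lid, and finish while still holding that socket by its handle, fully seated down over the nut. A socket that does not fit goes back fully down over a free peg of the stand, so that at the end the other socket stands on a peg, let go. Leave the two vials and the beaker where they are.

Things in the scene. Friction and masses are not known exactly. Their poses are not given: they have to be found in the camera images.
- nut_top (a point): centre of the top face of the brass hex nut on the vessel in the yellow ring, 89 mm over the bench, fixed. 15 mm tall, top chamfered; a 12 mm stud stands 4 mm out of it. Flats look along the point's +x and -x; z up. 24 or 32 mm across flats: varies, not told. The right socket's mouth comes to rest 15 mm below this point; the wrong one stops about level with it, on nut or rim
- fixture: fixed dark plate 110 x 220 x 12 mm, origin under its centre; yellow ring with the vessel to be opened at y = -54 mm, grey ring with a waiting vessel (the other nut size) at y = +54 mm. Vessels: aluminium, fixed, 76 mm wide, top 88 mm over the bench. Each nut stands in a round well, rim 1 mm under the nut's top, 39.6 mm wide round the 24 mm nut, 50 mm round the 32 mm nut
- socket_a_grip (a point): centre of the orange grip of a loose hand socket, 78 mm tall, 0.18 kg. Grip: 16 mm along x, 46 mm along y, 34 mm tall, centre 61 mm over the mouth. Steel hex tube below: 31.8 mm over outer flats, 36.7 over corners; hex hole open downward, 25.8 mm across flats (for a 24 mm nut), 24 mm deep, flats facing x and -x; z up. Starts mouth down over either peg
- socket_a_mouth (a point): centre of the lower, open end of socket_a, 61 mm below its grip centre; z points up
- socket_b_grip (a point): centre of the orange grip of a loose hand socket, 78 mm tall, 0.18 kg. Grip: 16 mm along x, 46 mm along y, 34 mm tall, centre 61 mm over the mouth. Steel hex tube below: 40.8 mm over outer flats, 47.1 over corners; hex hole open downward, 33.8 mm across flats (for a 32 mm nut), 24 mm deep, flats facing x and -x; z up. Starts mouth down over either peg
- socket_b_mouth (a point): centre of the lower, open end of socket_b, 61 mm below its grip centre; z points up
- socket_a: the same hand socket for a 24 mm nut; origin at the centre of its lower, open end
- socket_b: the same hand socket for a 32 mm nut; origin at the centre of its lower, open end
- peg_1 (a point): foot of one of the two round pegs (14 mm wide, 20 mm tall, tapered tip) of the fixed grey stand, 110 mm apart; the point lies on the stand top, 16 mm over the bench, where a socket mouth rests when fully down over the peg. z up, y along the row of pegs
- peg_2 (a point): foot of one of the two round pegs (14 mm wide, 20 mm tall, tapered tip) of the fixed grey stand, 110 mm apart; the point lies on the stand top, 16 mm over the bench, where a socket mouth rests when fully down over the peg. z up, y along the row of pegs
- vial_1: white-capped vial, 25 mm wide, 56 mm tall, loose bystander; origin at the centre of its underside
- vial_2: white-capped vial, 25 mm wide, 56 mm tall, loose bystander; origin at the centre of its underside
- beaker: plastic beaker, 69 mm wide, 83 mm tall, loose bystander; origin at the centre of its underside

How it is judged:
By the outcome, as a careful person would: the job done as asked, in the order asked, and still so for the second after the job is handed in, while the arm keeps its last pose, push and grip.
It also fails if it takes over 67 s, if anything falls off the work surface, if the arm or the gripper's body presses on something with over 40 N, if the wrist force passes 120 N, or if a joint passes its speed limit or range.

## Robot

A 6-joint arm with a two-finger parallel gripper is mounted at the origin on a cart in front of the work surface, level with it; the furniture and walls round the work are solid. World frame = base frame: x ahead of the robot, y to its left, z up, the work surface at z = 0. Lengths are in mm, angles in rad, forces in N, time in s.
With the tool pointing down it reaches from about 300 to 775 mm from the base axis. Payload 14.6 kg.
Tool frame: the origin (TCP) lies between the finger pads; the fingertips stand manip.finger_overhang ahead of it and the grasp point (between the pads) lies 2 mm behind it (manip.finger_overhang is the distance from the TCP to the fingertips, in mm); z points along the fingers, y is the direction in which the jaws open and shut (so a half turn about z gives the same grasp; the last joint's range is limited). The gripper opens to 94 mm and grips with 3 to 60 N. Pads are 16 mm wide; open, the fingers measure 119 mm over their backs; the gripper's body (75 mm by 177 mm) begins 78 mm behind the grasp point.
Start: joints at [-0.067, 0.3, 1.521, -0, 1.321, -0.067], TCP at [549.99, -0.002, 222.446] pointing down, gripper open.
Joint ranges: [-3.03, 3.03], [-0.79, 2.21], [0.23, 2.52], [-1.04, 4.18], [0, 3.07], [-2.55, 2.55]. Speed limits (rad/s): [2.22, 2.22, 2.57, 3.14, 3.14, 3.14].

## Interface

Orientations are given as [roll, pitch, yaw] about the fixed x, y, z axes, in that order (R = Rz(yaw) Ry(pitch) Rx(roll)).
In Python, from cell import manip gives the robot as it stands.
- The arm moves only by the tool drive_tool, never from a script. Its argument "steps" is a list of rows, each an object with "delta_pos": the shift along the world's x, y, z in mm, a list of three; "yaw": the turn about the world's z in rad; "hand": the finger opening in mm, from 0 to 94. A call has 1 to 5 rows; each row shifts and turns the commanded pose from where the row before left it; what a row does not reach is not made up. A row lasts 1/12 s, in which the tool goes at most 41.7 mm and 7.16 degrees, less where a joint would pass 70% of its speed; a pose out of reach is approached as far as the arm can. A call is refused whole if a number of a shift passes 41.7 or a number of a turn 0.125, either way. A call with a gripper value outside its range is refused whole. The fingers move at their own pace and stop on an object; "squeeze" is the grip in N (left out, the last holds). Time passes only in rows, so rows that do not move let the fingers close. It gives the time, the measured TCP pose, the force and the opening at its end, in the units of the state.
- manip.read_state(): the state, without advancing time (a new reading comes with each control period).
- manip.camera(name): name is "scene" or "side" or "wrist"; returns a dict with "frame" (420x560x3 uint8, red, green, blue), "range_z" (420x560 float32, mm along the optical axis (not along the pixel's ray), 0 where there is no reading), "intrinsics" (3x3 intrinsics, pixels), "position" and "attitude" of the camera in the world. Camera axes: x right, y down, z forward; pixel columns grow to the right and rows downward; lengths in mm; the calibration is good to about 2 mm. A picture is of the moment at which its call begins.
- manip.sign_off(): hands the job in, once; it reports no verdict.
The state is a dict: "clock": time; "joints": joint angles; "qd": joint speeds; "effort": joint torques, N m; "eef_pos": TCP position; "eef_rot": TCP orientation; "wrist_force": force on the tool from outside, world axes, zero at the start; "moment": the same for the moment, N m; "finger_gap": finger opening in mm.
Only numpy, scipy, OpenCV 4.12 (cv2) and the standard library are available. Lean on these libraries where they do the work, as an engineer would, in place of code of your own. Each camera call takes 0.05 s, during which the arm holds its last target.

## Working session

There is one attempt and no reset: what is moved stays moved. The work goes in short steps, Python scripts to look and compute and a tool call to move; the robot and the scene stay as the last step left them, time stands still between calls to the robot, and variables do not carry over. Pictures are saved under pics/ and viewed, and the job is handed in when it is done.

Besides the shell and the picture viewer there is one more tool, called after "Call:" as name(argument=value, ...), one argument or row to a line, values as JSON. drive_tool: Moves the arm, as the interface text tells. Its arguments: {"type":"object","properties":{"steps":{"type":"array"},"squeeze":{"type":"number"}},"required":["steps"]}

```bash
ls; mkdir -p pics; cat > h.py <<'E'
import numpy as np, cv2
from cell import manip
E
python3 - <<'E'
from h import *
s=manip.read_state(); print(s); print(manip.finger_overhang)
for n in ["scene","side","wrist"]:
    c=manip.camera(n); cv2.imwrite(f"pics/{n}0.png",c["frame"][:,:,::-1]); np.savez(f"pics/{n}0.npz",**{k:np.array(v) for k,v in c.items()})
    print(n,c["intrinsics"],c["position"],c["attitude"])
E
```

```text
pics
{'clock': 0.0, 'joints': array([-6.65984898e-02,  3.00475794e-01,  1.52157233e+00, -2.85123903e-05,
        1.32068430e+00, -6.66082823e-02]), 'qd': array([-1.25914201e-03,  9.47097914e-05, -4.02941518e-04, -5.17110318e-04,
       -1.39442192e-03,  2.22076253e-06]), 'effort': array([-1.53750298e-03, -5.31805658e+01, -3.52735734e+01,  7.07558286e-02,
        2.43994006e-02, -4.79655944e-05]), 'eef_pos': array([5.49763536e+02, 6.64634430e-03, 2.21887442e+02]), 'eef_rot': array([-3.14045357e+00, -4.83064200e-05,  1.57081316e+00]), 'wrist_force': array([ 0.86996903, -0.27635096,  0.01601945]), 'moment': array([-0.02527658, -0.05221305,  0.02439068]), 'finger_gap': 94.07020803438566}
17.0
scene [[523.94685389   0.         274.1414674 ]
 [  0.         523.94685389 207.63373414]
 [  0.           0.           1.        ]] [  45.46002705 -707.5280063   937.99472506] [-2.38855528e+00  1.36373155e-04 -7.61923781e-01]
side [[439.70335627   0.         276.82759072]
 [  0.         439.70335627 208.58705364]
 [  0.           0.           1.        ]] [  228.73042486 -1155.11817806   661.59017704] [-2.04490039  0.02190798 -0.36638186]
wrist [[356.38607154   0.         276.49471986]
 [  0.         356.38607154 202.94779966]
 [  0.           0.           1.        ]] [550.84342945  64.3386815  384.18987632] [ 2.91306761e+00  7.17173026e-04 -6.62485861e-04]
```

View pics/scene0.png

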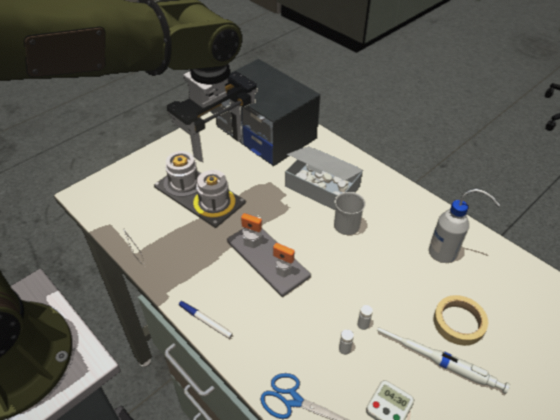

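View pics/side0.png

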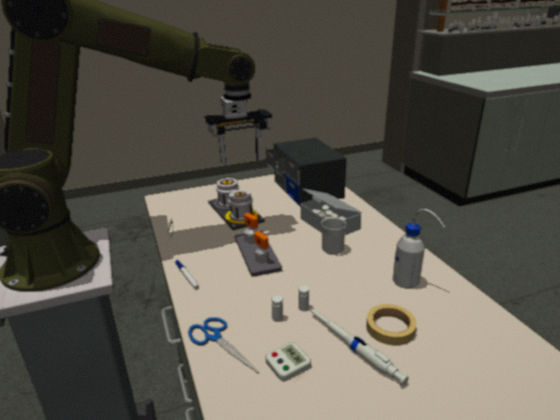

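View pics/wrist0.png

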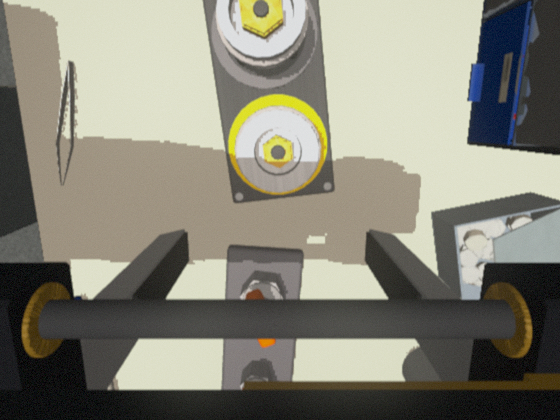

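The scene view shows the stand with two orange grips at about (251,224) and (284,254), and the vessels at (181,165) and (213,190). In the wrist view the yellow-ring nut at (278,152) looks smaller than the other nut at (261,10). I'll measure both.

```bash
cat > h.py <<'E'
import numpy as np, cv2
from cell import manip
from scipy.spatial.transform import Rotation as Ro
def load(n):
    return dict(np.load(f"pics/{n}.npz"))
def shot(n,tag):
    c=manip.camera(n); c={k:np.array(v) for k,v in c.items()}
    cv2.imwrite(f"pics/{n}{tag}.png",c["frame"][:,:,::-1]); np.savez(f"pics/{n}{tag}.npz",**c); return c
def ray(c,u,v):
    K=c["intrinsics"]; d=np.array([(u-K[0,2])/K[0,0],(v-K[1,2])/K[1,1],1.])
    return c["position"],Ro.from_euler('xyz',c["attitude"]).as_matrix()@d
def plane(c,u,v,z):
    p,d=ray(c,u,v); return p+d*(z-p[2])/d[2]
def depthpts(c,mask):
    vs,us=np.nonzero(mask&(c["range_z"]>0)); z=c["range_z"][vs,us]; K=c["intrinsics"]
    P=np.c_[(us-K[0,2])/K[0,0]*z,(vs-K[1,2])/K[1,1]*z,z]
    return P@Ro.from_euler('xyz',c["attitude"]).as_matrix().T+c["position"]
def cross(a,b):
    (p,d),(q,e)=a,b
    A=np.c_[d,-e]; t=np.linalg.lstsq(A,q-p,rcond=None)[0]
    x,y=p+d*t[0],q+e*t[1]; return (x+y)/2,np.linalg.norm(x-y)
def blobs(c,lo,hi,amin=15):
    hsv=cv2.cvtColor(c["frame"],cv2.COLOR_RGB2HSV); m=cv2.inRange(hsv,lo,hi)
    n,l,st,ce=cv2.connectedComponentsWithStats(m)
    return [(ce[i],st[i],l==i) for i in range(1,n) if st[i][4]>=amin]
E
python3 - <<'E'
from h import *
for n in ["scene0","side0","wrist0"]:
    c=load(n)
    for nm,lo,hi in [("orange",(3,180,120),(14,255,255)),("yellow",(20,150,100),(33,255,255))]:
        for ce,st,m in blobs(c,lo,hi):
            P=depthpts(c,m)
            if len(P) and P[:,0].max()<900: print(n,nm,ce.round(1),st,P.min(0).round(),P.max(0).round(),np.median(P,0).round(1))
E
```

```text
scene0 orange [249.7 220.4] [242 214  19  13 106] [ 522. -143.   65.] [ 546. -102.   97.] [ 530.  -119.4   89.8]
scene0 orange [283.1 250.5] [274 246  19   9  58] [ 515. -252.   84.] [ 537. -213.   95.] [ 522.8 -233.5   91. ]
scene0 yellow [179.5 160.6] [174 156  12   8  39] [526. 128.  83.] [552. 154.  91.] [534.6 140.6  87.1]
scene0 yellow [214.5 207.2] [194 192  41  25 275] [502. -15.   7.] [601.  85.  40.] [529.1  13.   13.1]
side0 orange [249.8 216.2] [244 213  13   8  54] [ 519. -144.   24.] [574.  15.  93.] [ 531.1 -123.    90.5]
side0 orange [260.7 235.5] [255 231  12   9  54] [ 513. -253.   -1.] [584. -90.  95.] [ 523.7 -235.8   90.7]
side0 yellow [226.7 182. ] [223 181   9   3  22] [522. 132.  81.] [552. 153.  91.] [535.8 138.5  86. ]
side0 yellow [230.7 217.6] [225 211  19  12  69] [498.  -9.   7.] [543.  82.  24.] [511.9  31.3  12.1]
wrist0 yellow [245.   12.4] [240   0  12  23 133] [523. 137.  84.] [531. 153.  91.] [526.2 143.2  88.8]
wrist0 yellow [267.4  20.6] [244   0  38  36 414] [525. 128.  83.] [554. 153.  91.] [546.4 135.9  88.2]
wrist0 yellow [277.3 129.2] [ 228   95   99  100 1744] [501. -13.  10.] [602.  89.  17.] [551.1  65.4  14.4]
wrist0 yellow [277.8 150.8] [264 136  28  30 247] [540.  28.  85.] [563.  52.  91.] [552.7  39.6  88.7]
wrist0 yellow [ 27.5 329.5] [ 22 296  18  61 340] [501.  17. 319.] [504.  30. 325.] [502.6  25.1 322.9]
wrist0 yellow [525.8 329.6] [515 298  17  59 291] [598.  17. 319.] [600.  30. 325.] [598.9  25.1 322.8]
```

Call:
drive_tool(
  steps=[
    {"delta_pos": [0,-40,0],"yaw": 0,"hand": 94},
    {"delta_pos": [0,-40,0],"yaw": 0,"hand": 94},
    {"delta_pos": [0,-40,0],"yaw": 0,"hand": 94},
    {"delta_pos": [0,-40,0],"yaw": 0,"hand": 94},
    {"delta_pos": [0,-40,0],"yaw": 0,"hand": 94},
  ],
)

```text
clock: 0.57
eef_pos: [549.6, -201.8, 222.3]
eef_rot: [-3.141, -0.0, 1.571]
wrist_force: [0.6, 0.3, 0.3]
finger_gap: 94.0
```

Call:
drive_tool(
  steps=[
    {"delta_pos": [-10,-20,0],"yaw": 0,"hand": 94},
    {"delta_pos": [-10,-20,0],"yaw": 0,"hand": 94},
    {"delta_pos": [0,0,0],"yaw": 0,"hand": 94},
    {"delta_pos": [0,0,0],"yaw": 0,"hand": 94},
  ],
)

```text
clock: 0.9
eef_pos: [529.6, -240.6, 222.2]
eef_rot: [-3.141, -0.0, 1.569]
wrist_force: [0.3, 0.5, -0.7]
finger_gap: 94.0
```

```bash
python3 - <<'E'
from h import *
s=manip.read_state(); print(s['clock'],s['eef_pos'])
for n in ["wrist","scene"]:
    c=shot(n,"1")
    for nm,lo,hi in [("orange",(3,170,80),(14,255,255)),("yellow",(20,150,100),(33,255,255))]:
        for ce,st,m in blobs(c,lo,hi):
            P=depthpts(c,m)
            if len(P) and P[:,0].max()<900: print(n,nm,ce.round(1),st,P.min(0).round(),P.max(0).round(),np.median(P,0).round(1))
E
```

```text
0.9 [ 529.61717972 -240.5739867   222.17574209]
wrist orange [281.7  48.2] [264  12  37  64 292] [ 521. -142.   79.] [549. -97.  95.] [ 535.  -122.9   92.1]
wrist orange [272.5 182.8] [257 156  31  55 964] [ 515. -250.   79.] [ 539. -205.   96.] [ 527.6 -226.8   93.5]
wrist yellow [281.3  45. ] [268  19  27  51 448] [ 524. -138.   92.] [ 544. -102.   96.] [ 534.2 -121.3   93.8]
wrist yellow [ 27.4 329.7] [ 22 297  18  60 332] [ 480. -223.  319.] [ 484. -210.  325.] [ 482.5 -215.3  323.1]
wrist yellow [525.7 329.1] [514 297  18  60 318] [ 577. -224.  318.] [ 581. -210.  325.] [ 578.8 -215.4  323.1]
scene orange [251.3 223.1] [242 217  19  14 130] [ 521. -143.   64.] [ 545. -106.   94.] [ 531.7 -128.7   83.4]
scene orange [283.8 250.6] [274 244  20  16 150] [ 515. -253.   65.] [ 537. -210.   96.] [ 525.4 -234.9   90.9]
scene yellow [179.8 161.7] [174 159  12   5  23] [525. 131.  82.] [551. 147.  91.] [534.  138.5  86.8]
scene yellow [214.7 207.3] [194 192  41  25 266] [502. -14.   7.] [601.  82.  44.] [529.7  12.4  13.2]
```

View pics/wrist1.png

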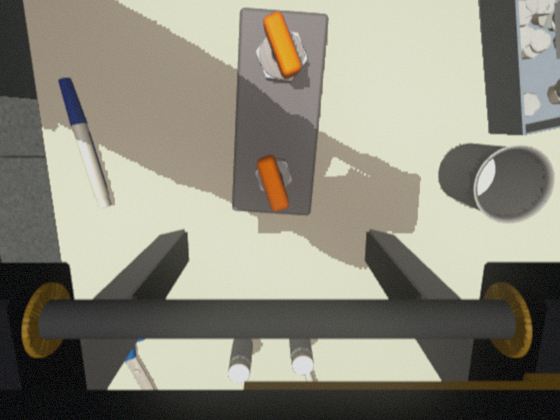

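The far socket at (282,45) has the clearly bigger hex tube. The near one at (273,183) is smaller. Next I'll measure tube sizes, poses and the nut.

```bash
python3 - <<'E'
from h import *
c=load("wrist1")
hsv=cv2.cvtColor(c["frame"],cv2.COLOR_RGB2HSV)
om=cv2.inRange(hsv,(3,150,60),(25,255,255))
H,W=om.shape; vs,us=np.mgrid[:H,:W]
P=np.full((H,W,3),np.nan); ok=c["range_z"]>0
P[ok]=depthpts(c,np.ones((H,W),bool))
def rect(m,name):
    pts=P[m][:,:2].astype(np.float32)
    r=cv2.minAreaRect(pts); bp=cv2.boxPoints(r); 
    e=bp[1]-bp[0]; f=bp[2]-bp[1]; L=e if np.linalg.norm(e)>np.linalg.norm(f) else f
    L=L*np.sign(L[1]); print(name,m.sum(),"c",np.round(r[0],1),"size",np.round(r[1],1),"z",np.median(P[m][:,2]).round(1),"yaw of long axis from +y deg",np.degrees(np.arctan2(-L[0],L[1])).round(1))
for nm,y0,y1 in [("far",-160,-80),("near",-270,-190)]:
    reg=(P[...,1]>y0)&(P[...,1]<y1)&(P[...,0]>480)&(P[...,0]<580)
    top=(om>0)&reg&(P[...,2]>91.5); rect(top,nm+" grip top")
    st=reg&(P[...,2]>50)&(P[...,2]<66)&(om==0)
    st=reg&(om==0)&(P[...,2]>52)&(P[...,2]<68)
    print(np.histogram(P[reg&(om==0)][:,2],bins=range(10,80,5)))
    rect(st,nm+" steel")
    pk=reg&(P[...,2]>12)&(P[...,2]<18)
# stand
reg=(P[...,2]>12)&(P[...,2]<18)&(P[...,0]>450)&(P[...,0]<620)&(P[...,1]>-300)
rect(reg,"stand")
c=load("wrist0"); P[:]=np.nan; ok=c["range_z"]>0; P[ok]=depthpts(c,np.ones((H,W),bool))
hsv=cv2.cvtColor(c["frame"],cv2.COLOR_RGB2HSV); ym=cv2.inRange(hsv,(18,110,60),(35,255,255))>0
for nm,x,y in [("yellow",551,40),("grey",538,141)]:
    m=ym&(np.hypot(P[...,0]-x,P[...,1]-y)<24)&(P[...,2]>80); rect(m,nm+" nut")
    mm=(m*255).astype(np.uint8); mm=cv2.morphologyEx(mm,cv2.MORPH_CLOSE,np.ones((9,9))); 
    pts=P[(mm>0)][:,:2]; r=np.linalg.norm(pts-[x,y],axis=1)
    h=cv2.convexHull(pts.astype(np.float32)); hc=h[:,0]; 
    for a in range(0,180,6):
        d=np.array([np.cos(np.radians(a)),np.sin(np.radians(a))]); q=hc@d; print(f"{a}:{q.max()-q.min():.1f}",end=' ')
    print()
import cv2
crop=load("wrist0")["frame"][0:210,180:360,::-1]; cv2.imwrite("pics/nut0.png",cv2.resize(crop,None,fx=2.8,fy=2.8,interpolation=cv2.INTER_CUBIC))
crop=load("wrist1")["frame"][0:220,220:340,::-1]; cv2.imwrite("pics/sock1.png",cv2.resize(crop,None,fx=2.7,fy=2.7,interpolation=cv2.INTER_CUBIC))
E
```

```text
far grip top 1166 c [ 534.8 -119.2] size [15.2 44. ] z 93.5 yaw of long axis from +y deg 22.2
(array([ 910, 4365,   18,   21,   20,   23,  235,  516,   78,    5,    5,
         25,   22]), array([10, 15, 20, 25, 30, 35, 40, 45, 50, 55, 60, 65, 70, 75]))
far steel 38 c [ 529.5 -124.3] size [ 8.5 43. ] z 59.8 yaw of long axis from +y deg 35.5
near grip top 4863 c [ 529.6 -228.1] size [44.3 99.9] z 320.8 yaw of long axis from +y deg 86.1
(array([ 767, 3961,    5,    5,    9,    6,   95,  159,   33,    2,    2,
         18,   11]), array([10, 15, 20, 25, 30, 35, 40, 45, 50, 55, 60, 65, 70, 75]))
near steel 23 c [ 532.2 -222. ] size [11.7 41.7] z 65.2 yaw of long axis from +y deg 37.0
stand 13084 c [ 531.1 -173.5] size [199.7  84.8] z 15.8 yaw of long axis from +y deg -4.0
yellow nut 1079 c [552.2  34.1] size [23.3 35.2] z 328.1 yaw of long axis from +y deg 7.3
0:26.0 6:23.6 12:22.4 18:22.0 24:22.2 30:24.4 36:26.3 42:27.9 48:29.3 54:30.4 60:31.2 66:31.8 72:32.8 78:33.8 84:34.3 90:35.0 96:35.6 102:36.3 108:36.5 114:36.3 120:35.8 126:35.2 132:35.2 138:34.8 144:34.1 150:33.4 156:32.6 162:31.5 168:30.0 174:28.2 
grey nut 1012 c [538.6 140.6] size [32.7 24.9] z 88.6 yaw of long axis from +y deg -90.0
0:32.7 6:32.2 12:32.7 18:34.1 24:35.2 30:35.8 36:36.1 42:36.0 48:35.4 54:34.5 60:33.2 66:31.9 72:31.1 78:30.5 84:29.6 90:28.3 96:26.7 102:28.2 108:29.4 114:30.3 120:30.9 126:31.2 132:32.6 138:33.9 144:34.9 150:35.5 156:35.7 162:35.5 168:35.0 174:34.0
```

View pics/nut0.png

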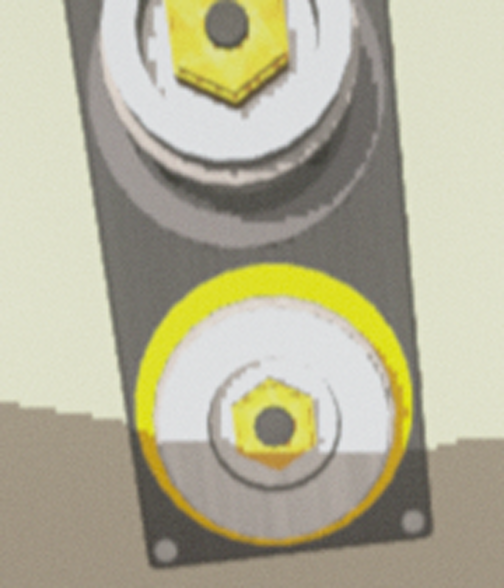

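View pics/sock1.png

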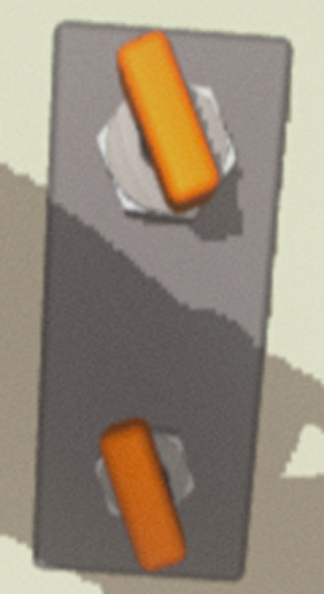

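The yellow-ring nut's flats are about 24 mm apart and its well is small, so the near, smaller socket (a) should fit. I'll take a second wrist viewpoint of it.

Call:
drive_tool(
  steps=[
    {"delta_pos": [0,-30,0],"yaw": 0,"hand": 94},
    {"delta_pos": [0,-30,0],"yaw": 0,"hand": 94},
    {"delta_pos": [0,0,0],"yaw": 0,"hand": 94},
    {"delta_pos": [0,0,0],"yaw": 0,"hand": 94},
  ],
)

```text
clock: 1.33
eef_pos: [530.3, -299.8, 222.0]
eef_rot: [-3.141, -0.0, 1.571]
wrist_force: [0.0, -0.3, -1.1]
finger_gap: 93.8
```

```bash
cat >> h.py <<'E'
def pmap(c):
    P=np.full((420,560,3),np.nan); P[c["range_z"]>0]=depthpts(c,np.ones((420,560),bool)); return P
def rect(pts):
    r=cv2.minAreaRect(pts.astype(np.float32)); bp=cv2.boxPoints(r)
    e=bp[1]-bp[0]; f=bp[2]-bp[1]; L=e if np.linalg.norm(e)>np.linalg.norm(f) else f
    L=L*np.sign(L[1]); return np.round(r[0],1),np.round(r[1],1),np.degrees(np.arctan2(-L[0],L[1])).round(1)
E
python3 - <<'E'
from h import *
shot("wrist","2"); res={}
for n in ["wrist1","wrist2"]:
    c=load(n); P=pmap(c); hsv=cv2.cvtColor(c["frame"],cv2.COLOR_RGB2HSV)
    om=cv2.inRange(hsv,(3,150,60),(25,255,255))>0
    for nm,y0,y1 in [("far",-160,-80),("near",-270,-190)]:
        reg=om&(P[...,1]>y0)&(P[...,1]<y1)&(P[...,0]>480)&(P[...,0]<580)&(P[...,2]<110)
        t=reg&(P[...,2]>91)
        vs,us=np.nonzero(t); ce,sz,_=cv2.minAreaRect(np.c_[us,vs].astype(np.float32))
        h=P[t]; 
        # rect from plane cast
        pts=np.array([plane(c,u,v,94)[:2] for u,v in zip(us,vs)])
        print(n,nm,rect(pts),"mean",pts.mean(0).round(1),"z",np.median(h[:,2]).round(1),rect(h[:,:2]))
        pca=np.linalg.svd(pts-pts.mean(0),full_matrices=False)[2][0]; pca*=np.sign(pca[1]); print("  pca yaw",np.degrees(np.arctan2(-pca[0],pca[1])).round(1))
        res[n,nm]=ray(c,*ce)
for nm in ["far","near"]: print(nm,cross(res["wrist1",nm],res["wrist2",nm]))
E
```

```text
wrist1 far (array([ 534.7, -119.6]), array([15.2, 44.1]), np.float32(22.3)) mean [ 534.8 -119.1] z 93.5 (array([ 534.8, -119.1]), array([15.3, 44.3]), np.float32(21.9))
  pca yaw 22.5
wrist1 near (array([ 527.4, -227.5]), array([15.3, 44.8]), np.float32(17.6)) mean [ 527.2 -227.5] z 93.5 (array([ 527.3, -227.9]), array([15.5, 45. ]), np.float32(17.6))
  pca yaw 17.9Traceback (most recent call last):
  File "<stdin>", line 13, in <module>
  File "h.py", line 29, in rect
    r=cv2.minAreaRect(pts.astype(np.float32)); bp=cv2.boxPoints(r)
cv2.error: OpenCV(4.12.0) /io/opencv/modules/imgproc/src/convhull.cpp:143: error: (-215:Assertion failed) total >= 0 && (depth == CV_32F || depth == CV_32S) in function 'convexHull'
```

View pics/wrist2.png

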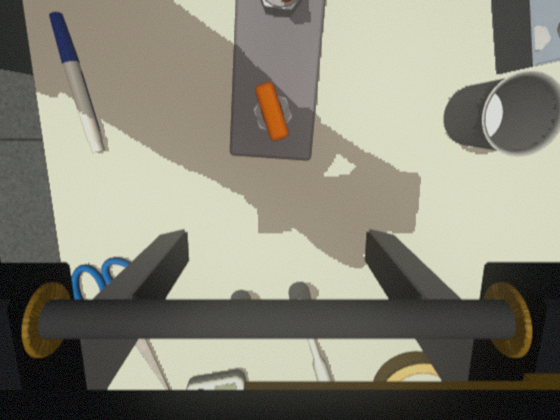

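```bash
python3 - <<'E'
from h import *
res={}
for n in ["wrist1","wrist2"]:
    c=load(n); P=pmap(c); hsv=cv2.cvtColor(c["frame"],cv2.COLOR_RGB2HSV)
    om=cv2.inRange(hsv,(3,150,60),(25,255,255))>0
    t=om&(P[...,1]>-270)&(P[...,1]<-190)&(P[...,0]>480)&(P[...,0]<580)&(P[...,2]<110)&(P[...,2]>91)
    vs,us=np.nonzero(t); ce=cv2.minAreaRect(np.c_[us,vs].astype(np.float32))[0]
    pts=np.array([plane(c,u,v,94)[:2] for u,v in zip(us,vs)])
    print(n,rect(pts),pts.mean(0),np.median(P[t][:,2])); res[n]=ray(c,*ce)
    # hex tube outer: steel pixels z 38..58
    s=~om&(P[...,1]>-270)&(P[...,1]<-190)&(P[...,0]>490)&(P[...,0]<570)&(P[...,2]>36)&(P[...,2]<52)
    h=cv2.convexHull(P[s][:,:2].astype(np.float32))[:,0]
    print([(a,round(float(np.ptp(h@[np.cos(np.radians(a)),np.sin(np.radians(a))])),1)) for a in range(0,180,12)])
    if n=="wrist1":
        s=~om&(P[...,1]>-165)&(P[...,1]<-75)&(P[...,0]>490)&(P[...,0]<580)&(P[...,2]>36)&(P[...,2]<52)
        h=cv2.convexHull(P[s][:,:2].astype(np.float32))[:,0]
        print("far",[(a,round(float(np.ptp(h@[np.cos(np.radians(a)),np.sin(np.radians(a))])),1)) for a in range(0,180,12)])
print(cross(res["wrist1"],res["wrist2"]))
E
```

```text
wrist1 (array([ 527.4, -227.5]), array([15.3, 44.8]), np.float32(17.6)) [ 527.15277904 -227.52169834] 93.53995300229212
[(0, 34.9), (12, 32.8), (24, 33.0), (36, 35.1), (48, 35.8), (60, 35.1), (72, 33.0), (84, 30.4), (96, 27.7), (108, 26.9), (120, 27.3), (132, 30.2), (144, 33.0), (156, 35.2), (168, 35.8)]
far [(0, 45.9), (12, 43.7), (24, 41.3), (36, 44.7), (48, 46.5), (60, 46.4), (72, 44.2), (84, 41.0), (96, 41.1), (108, 41.0), (120, 42.5), (132, 42.1), (144, 41.4), (156, 44.8), (168, 46.4)]
wrist2 (array([ 527.4, -228.6]), array([14.9, 44.3]), np.float32(18.2)) [ 527.26549515 -228.2698871 ] 93.55176489879474
[(0, 35.4), (12, 33.3), (24, 33.0), (36, 35.0), (48, 35.7), (60, 35.1), (72, 32.9), (84, 30.4), (96, 27.3), (108, 24.4), (120, 27.7), (132, 30.0), (144, 33.4), (156, 35.6), (168, 36.3)]
(array([ 527.23947457, -228.0915057 ,   88.24483303]), np.float64(0.05548468780503432))
```

Tube corners measure about 36 mm on the near socket (a, matching 36.7) and about 46.5 mm on the far one (b, matching 47.1). Grip a is at (527.3, -228), yaw +18°, top z about 94. Now I'll align above it.

Call:
drive_tool(
  steps=[
    {"delta_pos": [-1,24,0],"yaw": 0.104,"hand": 60},
    {"delta_pos": [-1,24,0],"yaw": 0.104,"hand": 60},
    {"delta_pos": [-1,24,0],"yaw": 0.104,"hand": 60},
    {"delta_pos": [0,0,-40],"yaw": 0,"hand": 60},
    {"delta_pos": [0,0,-40],"yaw": 0,"hand": 60},
  ],
)

```text
clock: 1.8
eef_pos: [528.4, -225.6, 143.9]
eef_rot: [3.138, 0.004, 1.887]
wrist_force: [1.5, -0.6, -1.4]
finger_gap: 64.0
```

Call:
drive_tool(
  steps=[
    {"delta_pos": [0,0,0],"yaw": 0,"hand": 60},
    {"delta_pos": [0,0,0],"yaw": 0,"hand": 60},
    {"delta_pos": [0,0,0],"yaw": 0,"hand": 60},
  ],
)

```text
clock: 2.05
eef_pos: [527.9, -227.8, 144.8]
eef_rot: [3.14, 0.002, 1.883]
wrist_force: [-0.6, 0.2, 1.0]
finger_gap: 59.7
```

```bash
python3 - <<'E'
from h import *
s=manip.read_state(); print(s['eef_pos'],s['eef_rot'])
for n in ["wrist","side"]: shot(n,"3")
E
```

```text
[ 527.91941146 -227.82153561  144.76089454] [3.13993410e+00 1.55665336e-03 1.88337977e+00]
```

View pics/side3.png

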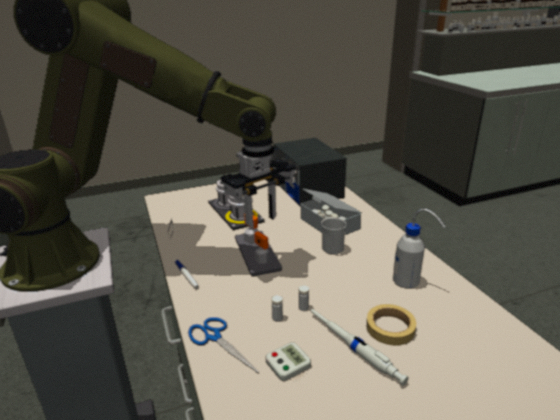

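The gripper stands over the near socket's grip, around (260,238), with nothing in the way. Descending.

Call:
drive_tool(
  steps=[
    {"delta_pos": [0,0,-25],"yaw": 0,"hand": 60},
    {"delta_pos": [0,0,-25],"yaw": 0,"hand": 60},
    {"delta_pos": [0,0,-17],"yaw": 0,"hand": 60},
    {"delta_pos": [0,0,0],"yaw": 0,"hand": 60},
    {"delta_pos": [0,0,0],"yaw": 0,"hand": 60},
  ],
)

```text
clock: 2.57
eef_pos: [527.4, -228.3, 76.6]
eef_rot: [3.141, 0.001, 1.883]
wrist_force: [0.2, -0.0, 1.2]
finger_gap: 59.9
```

Call:
drive_tool(
  steps=[
    {"delta_pos": [0,0,0],"yaw": 0,"hand": 30},
    {"delta_pos": [0,0,0],"yaw": 0,"hand": 22},
    {"delta_pos": [0,0,0],"yaw": 0,"hand": 10},
    {"delta_pos": [0,0,0],"yaw": 0,"hand": 10},
    {"delta_pos": [0,0,0],"yaw": 0,"hand": 10},
  ],
  squeeze=40,
)

```text
clock: 2.98
eef_pos: [527.2, -228.1, 76.0]
eef_rot: [3.141, 0.001, 1.883]
wrist_force: [-0.3, -0.1, -0.2]
finger_gap: 30.2
```

Call:
drive_tool(
  steps=[
    {"delta_pos": [0,0,0],"yaw": 0,"hand": 10},
    {"delta_pos": [0,0,0],"yaw": 0,"hand": 10},
  ],
)

```text
clock: 3.15
eef_pos: [527.0, -228.0, 75.5]
eef_rot: [-3.142, 0.0, 1.883]
wrist_force: [-1.6, -1.0, 1.9]
finger_gap: 16.7
```

Call:
drive_tool(
  steps=[
    {"delta_pos": [0,0,0],"yaw": 0,"hand": 10},
    {"delta_pos": [0,0,0],"yaw": 0,"hand": 10},
    {"delta_pos": [0,0,15],"yaw": 0,"hand": 10},
    {"delta_pos": [0,0,30],"yaw": 0,"hand": 10},
    {"delta_pos": [0,0,35],"yaw": 0,"hand": 10},
  ],
)

```text
clock: 3.57
eef_pos: [526.0, -227.5, 154.6]
eef_rot: [-3.139, -0.003, 1.883]
wrist_force: [0.5, -0.5, -1.9]
finger_gap: 15.9
```

Call:
drive_tool(
  steps=[
    {"delta_pos": [0,0,35],"yaw": 0,"hand": 10},
    {"delta_pos": [0,10,32],"yaw": 0,"hand": 10},
    {"delta_pos": [3,35,0],"yaw": -0.064,"hand": 10},
    {"delta_pos": [4,35,0],"yaw": -0.064,"hand": 10},
    {"delta_pos": [5,35,0],"yaw": -0.064,"hand": 10},
  ],
)

```text
clock: 3.98
eef_pos: [538.7, -111.9, 222.7]
eef_rot: [3.141, 0.0, 1.687]
wrist_force: [0.5, 0.1, -1.8]
finger_gap: 15.7
```

Call:
drive_tool(
  steps=[
    {"delta_pos": [5,35,0],"yaw": 0,"hand": 10},
    {"delta_pos": [5,35,0],"yaw": 0,"hand": 10},
    {"delta_pos": [0,13,0],"yaw": 0,"hand": 10},
    {"delta_pos": [0,0,0],"yaw": 0,"hand": 10},
    {"delta_pos": [0,0,0],"yaw": 0,"hand": 10},
  ],
)

```text
clock: 4.4
eef_pos: [548.9, -30.0, 222.3]
eef_rot: [-3.141, 0.0, 1.692]
wrist_force: [0.6, 0.4, -1.7]
finger_gap: 15.6
```

```bash
python3 - <<'E'
from h import *
s=manip.read_state(); print(s['clock'],s['eef_pos'],s['eef_rot'],s['finger_gap'])
for n in ["wrist","scene","side"]: shot(n,"4")
cv2.imwrite("pics/z4.png",cv2.resize(load("wrist4")["frame"][0:240,150:400,::-1],None,fx=2.4,fy=2.4,interpolation=cv2.INTER_CUBIC))
E
```

```text
4.4 [548.87826994 -29.98891695 222.25496072] [-3.14109649e+00  1.65742317e-04  1.69209009e+00] 15.625928325502306
```

View pics/z4.png

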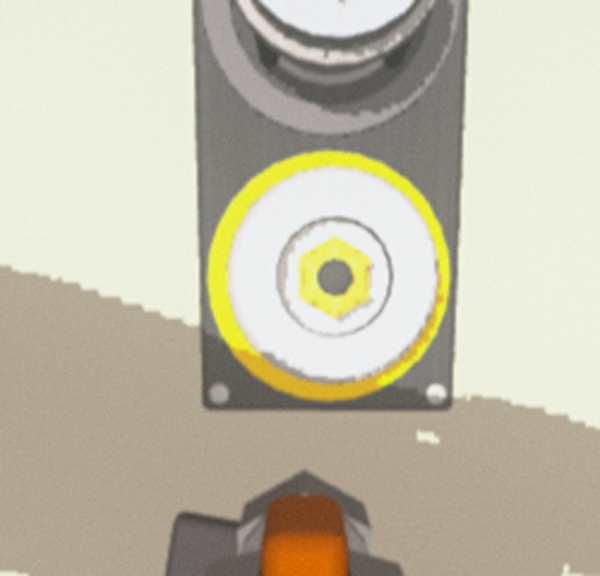

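View pics/scene4.png

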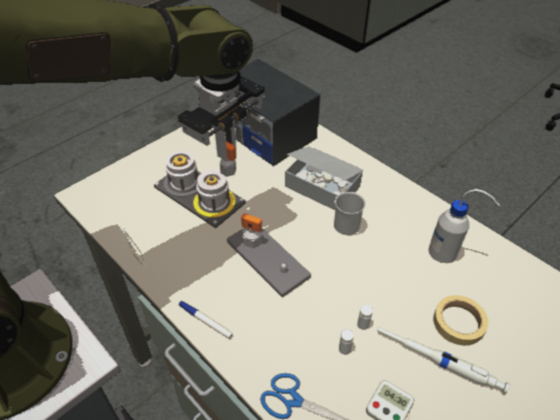

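The socket is held and nut a's vessel is clear in view: the nut is at zoom (336,277), and one socket corner shows at the bottom, pointing the same way as the nut's corners. Now to measure the nut centre and yaw precisely.

```bash
cat >> h.py <<'E'
def nut(c,approx):
    hsv=cv2.cvtColor(c["frame"],cv2.COLOR_RGB2HSV)
    P=pmap(c); near=(np.hypot(P[...,0]-approx[0],P[...,1]-approx[1])<24)&(P[...,2]>70)&(P[...,2]<100)
    brass=((hsv[...,1]>60)&(hsv[...,0]>12)&(hsv[...,0]<38)&near).astype(np.uint8)
    brass=cv2.morphologyEx(brass,cv2.MORPH_OPEN,np.ones((3,3)))
    ct=max(cv2.findContours(brass,cv2.RETR_EXTERNAL,cv2.CHAIN_APPROX_NONE)[0],key=cv2.contourArea)
    hull=cv2.convexHull(ct)[:,0]
    # moments of hull in metric plane z=88.
    m=np.array([plane(c,u,v,88)[:2] for u,v in hull],np.float32)
    M=cv2.moments(m.reshape(-1,1,2)); cen=np.array([M['m10'],M['m01']])/M['m00']
    # yaw by 6th harmonic of dense contour width
    A=np.radians(np.arange(0,360,1)); sup=np.array([(m-cen)@[np.cos(a),np.sin(a)] for a in A]).max(1)
    ph=np.angle((sup*np.exp(-6j*A)).sum()); yaw=((np.degrees(ph)+180)/6+30)%60-30
    w=[sup[int(round(a))%360]+sup[(int(round(a))+180)%360] for a in (yaw,yaw+60,yaw+120)]
    # stud: dark in the middle
    g=cv2.cvtColor(c["frame"],cv2.COLOR_RGB2GRAY); near2=np.hypot(P[...,0]-cen[0],P[...,1]-cen[1])<9
    s=near2&(hsv[...,1]<70)&(g<150); vs,us=np.nonzero(s)
    st=plane(c,us.mean(),vs.mean(),93)[:2]
    return cen.round(2),round(yaw,1),np.round(w,1),"stud",st.round(2),s.sum(),"topz",np.median(P[brass>0][:,2]).round(1)
E
python3 - <<'E'
from h import *
print(nut(load("wrist0"),(552,40))); print(nut(load("wrist4"),(552,40)))
a=load("wrist0");b=load("wrist4")
for c in (a,b):
    P=pmap(c); near=(np.hypot(P[...,0]-552,P[...,1]-40)<48)
    lid=near&(P[...,2]>84)&(P[...,2]<91)
    print(cv2.minEnclosingCircle(P[lid][:,:2].astype(np.float32)))
# triangulate stud pixel
def studpix(c):
    hsv=cv2.cvtColor(c["frame"],cv2.COLOR_RGB2HSV);g=cv2.cvtColor(c["frame"],cv2.COLOR_RGB2GRAY);P=pmap(c)
    s=(np.hypot(P[...,0]-552,P[...,1]-40)<9)&(hsv[...,1]<70)&(g<150);vs,us=np.nonzero(s);return us.mean(),vs.mean()
pa,pb=studpix(a),studpix(b);print(pa,pb,cross(ray(a,*pa),ray(b,*pb)))
E
```

```text
(array([551.46,  39.02]), np.float64(-5.1), array([24.9, 25.9, 25.9]), 'stud', array([551.27,  39.14]), np.int64(135), 'topz', np.float64(88.6))
(array([551.56,  38.77]), np.float64(-7.1), array([25.3, 24.7, 25.3]), 'stud', array([551.34,  38.82]), np.int64(145), 'topz', np.float64(88.8))
((551.4988403320312, 39.15925979614258), 33.95116424560547)
((551.3892211914062, 39.15690994262695), 33.86508560180664)
(np.float64(277.3037037037037), np.float64(151.9185185185185)) (np.float64(289.00689655172414), np.float64(115.10344827586206)) (array([551.35130404,  38.88790531,  90.28735147]), np.float64(0.15153661793439574))
```

The nut centre is at (551.4, 38.9), top about 89, about 25 mm across flats in the image (so 24), yaw about +6–7°. The tool yaw already matches that. Moving over it.

Call:
drive_tool(
  steps=[
    {"delta_pos": [1,35,0],"yaw": 0,"hand": 10},
    {"delta_pos": [1.5,34,0],"yaw": 0,"hand": 10},
    {"delta_pos": [0,0,-30],"yaw": 0,"hand": 10},
    {"delta_pos": [0,0,-26],"yaw": 0,"hand": 10},
    {"delta_pos": [0,0,0],"yaw": 0,"hand": 10},
  ],
)

```text
clock: 4.97
eef_pos: [549.5, 38.3, 161.8]
eef_rot: [-3.134, -0.001, 1.69]
wrist_force: [-0.9, 0.8, -2.3]
finger_gap: 15.8
```

Call:
drive_tool(
  steps=[
    {"delta_pos": [0,0,0],"yaw": 0,"hand": 10},
    {"delta_pos": [0,0,0],"yaw": 0,"hand": 10},
    {"delta_pos": [0,0,0],"yaw": 0,"hand": 10},
  ],
)

```text
clock: 5.22
eef_pos: [552.3, 38.3, 168.3]
eef_rot: [3.139, 0.0, 1.69]
wrist_force: [0.4, 0.1, -1.8]
finger_gap: 15.6
```

```bash
python3 - <<'E'
from h import *
s=manip.read_state(); print(s['clock'],s['eef_pos'],s['eef_rot'],s['finger_gap'],s['wrist_force'])
for n in ["wrist","scene","side"]: shot(n,"5")
a=cv2.resize(load("scene5")["frame"][130:230,150:270,::-1],None,fx=5,fy=5,interpolation=cv2.INTER_CUBIC);cv2.imwrite("pics/z5.png",a)
E
```

```text
5.2167 [552.285582    38.33569897 168.29983296] [3.13895904e+00 2.70900547e-04 1.68975718e+00] 15.568512711198608 [ 0.39368273  0.10901931 -1.8067111 ]
```

View pics/z5.png

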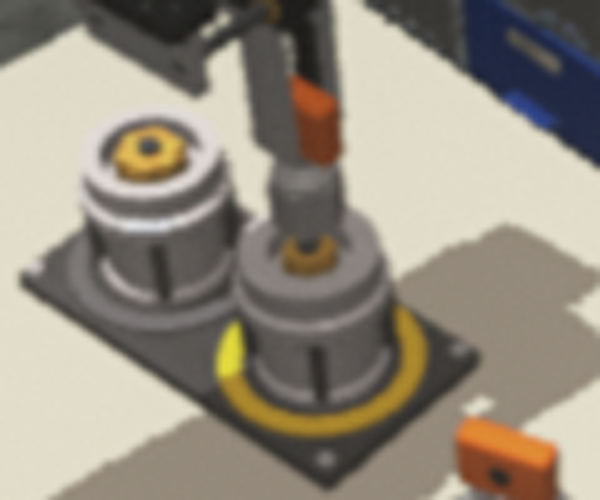

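Call:
drive_tool(
  steps=[
    {"delta_pos": [0,0,0],"yaw": 0,"hand": 10},
    {"delta_pos": [0,0,0],"yaw": 0,"hand": 10},
    {"delta_pos": [0,0,0],"yaw": 0,"hand": 10},
  ],
)

```text
clock: 5.62
eef_pos: [551.5, 39.0, 166.6]
eef_rot: [3.141, 0.0, 1.691]
wrist_force: [-0.2, -0.2, -1.6]
finger_gap: 15.5
```

Call:
drive_tool(
  steps=[
    {"delta_pos": [0,0,-5],"yaw": 0,"hand": 10},
    {"delta_pos": [0,0,0],"yaw": 0,"hand": 10},
    {"delta_pos": [0,0,0],"yaw": 0,"hand": 10},
    {"delta_pos": [0,0,0],"yaw": 0,"hand": 10},
  ],
)

```text
clock: 5.95
eef_pos: [551.5, 39.0, 161.3]
eef_rot: [-3.141, -0.0, 1.691]
wrist_force: [1.1, 0.4, -2.1]
finger_gap: 15.8
```

Call:
drive_tool(
  steps=[
    {"delta_pos": [0,0,-4],"yaw": 0,"hand": 10},
    {"delta_pos": [0,0,-4],"yaw": 0,"hand": 10},
    {"delta_pos": [0,0,-3],"yaw": 0,"hand": 10},
    {"delta_pos": [0,0,0],"yaw": 0,"hand": 10},
  ],
  squeeze=50,
)

```text
clock: 6.28
eef_pos: [551.1, 39.0, 149.5]
eef_rot: [-3.14, -0.0, 1.691]
wrist_force: [-0.2, 0.3, -1.1]
finger_gap: 15.6
```

Call:
drive_tool(
  steps=[
    {"delta_pos": [0,0,-2],"yaw": 0,"hand": 10},
    {"delta_pos": [0,0,-1],"yaw": 0,"hand": 10},
    {"delta_pos": [0,0,-1],"yaw": 0,"hand": 10},
    {"delta_pos": [0,0,0],"yaw": 0,"hand": 10},
  ],
)

```text
clock: 6.62
eef_pos: [551.5, 39.0, 146.3]
eef_rot: [-3.141, -0.0, 1.691]
wrist_force: [-0.4, 0.7, -1.3]
finger_gap: 15.9
```

No contact force at z 146.3, where the mouth is below the nut top. Continuing gently.

Call:
drive_tool(
  steps=[
    {"delta_pos": [0,0,-2],"yaw": 0,"hand": 10},
    {"delta_pos": [0,0,-1],"yaw": 0,"hand": 10},
    {"delta_pos": [0,0,-1],"yaw": 0,"hand": 10},
    {"delta_pos": [0,0,0],"yaw": 0,"hand": 10},
  ],
)

```text
clock: 6.95
eef_pos: [551.4, 39.0, 142.2]
eef_rot: [-3.141, -0.0, 1.691]
wrist_force: [0.1, 0.6, -3.5]
finger_gap: 16.1
```

Call:
drive_tool(
  steps=[
    {"delta_pos": [0,0,-2],"yaw": 0,"hand": 10},
    {"delta_pos": [0,0,-1],"yaw": 0,"hand": 10},
    {"delta_pos": [0,0,-1],"yaw": 0,"hand": 10},
    {"delta_pos": [0,0,0],"yaw": 0,"hand": 10},
  ],
)

```text
clock: 7.28
eef_pos: [551.4, 39.0, 138.2]
eef_rot: [-3.141, -0.0, 1.691]
wrist_force: [-0.1, 0.3, -1.9]
finger_gap: 15.6
```

Call:
drive_tool(
  steps=[
    {"delta_pos": [0,0,-1.5],"yaw": 0,"hand": 10},
    {"delta_pos": [0,0,-1],"yaw": 0,"hand": 10},
    {"delta_pos": [0,0,-1],"yaw": 0,"hand": 10},
    {"delta_pos": [0,0,0],"yaw": 0,"hand": 10},
  ],
)

```text
clock: 7.62
eef_pos: [551.5, 39.0, 134.7]
eef_rot: [-3.141, -0.0, 1.691]
wrist_force: [0.3, -0.2, -1.9]
finger_gap: 15.7
```

Call:
drive_tool(
  steps=[
    {"delta_pos": [0,0,-0.5],"yaw": 0,"hand": 10},
    {"delta_pos": [0,0,-0.5],"yaw": 0,"hand": 10},
    {"delta_pos": [0,0,0],"yaw": 0,"hand": 10},
    {"delta_pos": [0,0,0],"yaw": 0,"hand": 10},
  ],
)

```text
clock: 7.95
eef_pos: [551.5, 39.0, 133.9]
eef_rot: [-3.142, -0.0, 1.691]
wrist_force: [-0.3, -0.1, -1.3]
finger_gap: 15.6
```

Call:
drive_tool(
  steps=[
    {"delta_pos": [0,0,-0.5],"yaw": 0,"hand": 10},
    {"delta_pos": [0,0,0],"yaw": 0,"hand": 10},
    {"delta_pos": [0,0,0],"yaw": 0,"hand": 10},
  ],
)

```text
clock: 8.2
eef_pos: [551.5, 39.0, 133.5]
eef_rot: [3.142, -0.0, 1.691]
wrist_force: [-0.5, 0.3, -0.1]
finger_gap: 15.6
```

Call:
drive_tool(
  steps=[
    {"delta_pos": [0,0,-0.5],"yaw": 0,"hand": 10},
    {"delta_pos": [0,0,0],"yaw": 0,"hand": 10},
    {"delta_pos": [0,0,0],"yaw": 0,"hand": 10},
  ],
)

```text
clock: 8.45
eef_pos: [551.5, 39.0, 133.5]
eef_rot: [3.141, 0.0, 1.691]
wrist_force: [-3.4, 1.0, 6.2]
finger_gap: 15.4
```

Call:
drive_tool(
  steps=[
    {"delta_pos": [0,0,-0.5],"yaw": 0,"hand": 10},
    {"delta_pos": [0,0,0],"yaw": 0,"hand": 10},
    {"delta_pos": [0,0,0],"yaw": 0,"hand": 10},
  ],
)

```text
clock: 8.7
eef_pos: [551.5, 39.0, 133.4]
eef_rot: [3.141, 0.0, 1.691]
wrist_force: [-5.8, -0.4, 10.5]
finger_gap: 15.4
```

It stops firmly at z 133.4, against a predicted 133.5, with about 10 N. Checking visually.

```bash
python3 - <<'E'
from h import *
for n in ["wrist","scene","side"]: shot(n,"6")
a=cv2.resize(load("scene6")["frame"][140:290,150:350,::-1],None,fx=4,fy=4,interpolation=cv2.INTER_CUBIC);cv2.imwrite("pics/z6.png",a)
for n in ["scene6","side6"]:
    c=load(n)
    for ce,st,m in blobs(c,(3,150,80),(16,255,255)):
        P=depthpts(c,m)
        if len(P) and P[:,0].max()<700: print(n,ce.round(1),np.percentile(P,3,axis=0).round(),np.percentile(P,97,axis=0).round())
E
```

```text
scene6 [213.7 165.2] [547.  13. 124.] [561.  36. 153.]
scene6 [250.8 221.7] [ 523. -142.   65.] [ 543. -105.   95.]
side6 [240.7 179.4] [545.  12. 122.] [558.  42. 151.]
side6 [250.6 219.7] [ 520. -143.   24.] [574.  12.  92.]
```

View pics/z6.png

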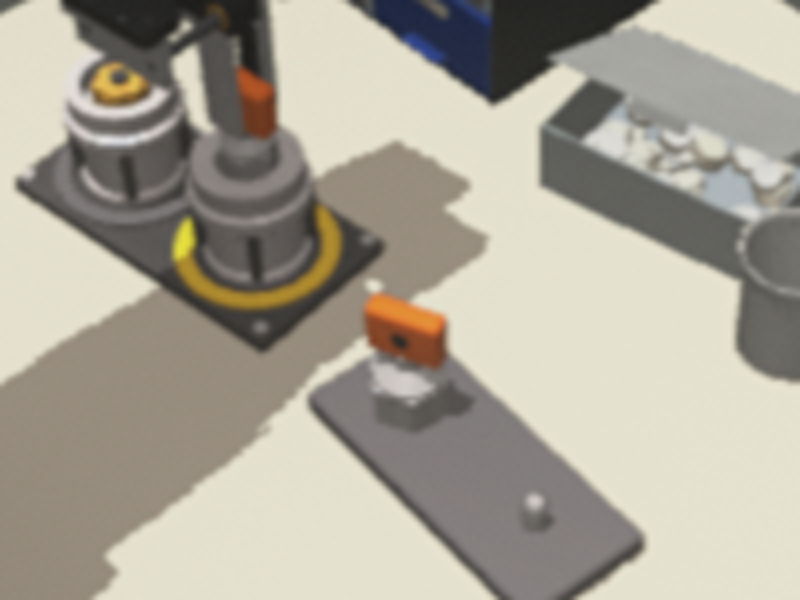

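The hex tube is sunk in the well with grip a's top at about z 152, as it should be when seated (74 + 78). Socket b still stands on its peg with its grip top at about 95.

```bash
python3 - <<'E'
from h import *
s=manip.read_state(); print(s['clock'],s['eef_pos'],s['wrist_force'],s['finger_gap']); print(manip.sign_off())
E
```

```text
8.85 [551.56441162  39.00773766 133.43928804] [-5.24534721  0.03119708  9.50202085] 15.471508726599053
the job is handed in; nothing more can be done
None
```

The vessel in the yellow ring has the 24 mm nut, and socket_a fits it. I handed the job in with the gripper holding socket_a by its handle, fully seated over the nut, at 8.85 s on the clock.

- **Choice of socket:** the nut measured about 25 mm across flats in the images. The smaller socket measured about 36 mm over its corners (socket_a, 36.7 given) and the other about 46.5 mm (socket_b, 47.1 given). I only had to move socket_a. Socket_b was never touched and stands on its peg.
- **Seating:** socket_a went down with no notable force and stopped at tool height 133.4 mm, against 133.5 mm expected, pressing with about 10 N. In the last pictures its tube is in the well and its grip top is at about 152 mm, as it should be when seated. The grip was holding at 15.5 mm opening.
- **Bystanders:** I did not go near the vials or the beaker, but I did not measure their positions again at the end.
- **Checks that disagreed:**
  - Locating socket_a's grip top from two nearby wrist views put it at 88 mm, while the camera depth reading (93.5 mm) and the given sizes (94 mm) agreed. I used the latter.
  - The two wrist views of the nut gave angles of 5.1° and 7.1°. I went in at about 6.9°.

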